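Snap the monorail car's roof cover shut

ROBOT

A 6-joint arm with a two-finger parallel gripper is mounted at the origin on the work surface. World frame = base frame: x ahead of the robot, y to its left, z up, the work surface at z = 0. Lengths are in m, angles in rad, forces in N, time in s.
With the tool pointing down it reaches from about 0.275 to 0.85 m from the base axis. Payload 19 kg.
Tool frame: the origin (TCP) lies midway between the tips of the shut fingers; the grasp point (between the pads) lies 19 mm behind it; z points along the fingers, y is the line along which they close (so a half turn about z gives the same grasp; the last joint's range is limited). The gripper opens to 85 mm and grips with 20 to 120 N. Pads are 22 mm wide; open, the fingers measure 114 mm over their backs; the gripper's body (76 mm by 85 mm) begins 54 mm behind the grasp point. The pads swing forward as they close: fully open they stand 13 mm farther back than shut.
Start: joints at [-1.357, 0.15, 1.437, -0, 1.554, -0.134], TCP at [0.196, -0.541, 0.231] pointing down, gripper open.
Joint ranges: [-2.8, 2.8], [-0.68, 2.1], [0.12, 2.68], [-1.39, 4.53], [0.16, 2.79], [-2.81, 2.81]. Speed limits (rad/s): [1.89, 1.89, 2.22, 3.01, 3.01, 3.01].

INTERFACE

Orientations are given as [roll, pitch, yaw] about the fixed x, y, z axes, in that order (R = Rz(yaw) Ry(pitch) Rx(roll)).
In Python, from workcell import manip gives the robot as it stands. The module is installed in compiled form; this text tells all that it offers.
- The arm moves only by the shell command python3 -m pendant 'ROWS' [FORCE]. ROWS is JSON, a list of rows, each a list of 5 numbers: the shift along the tool's x, y, z in m, then the turn about the tool's z in degrees, then the finger opening in m, from 0 to 0.0854. A call has 1 to 12 rows; each row is the pose to reach, as a shift and turn from the pose commanded when the call began, along the tool's axes at that moment; what a row does not reach only later rows make up. A row lasts 1/12 s, in which the tool goes at most 41.7 mm and 7.16 degrees, less where a joint would pass 70% of its speed; a pose out of reach is approached as far as the arm can. A call with a gripper value outside its range is refused whole. The fingers move at their own pace and stop on an object; FORCE is the grip in N (left out, the last holds). Time passes only in rows, so rows that repeat a pose let the fingers close. It gives the time, the measured TCP pose, the force, the opening and the grip force at its end, in the units of the state.
- manip.read_state(): the state, without advancing time (a new reading comes with each control period).
- manip.get_image(name): name is "scene" or "top"; returns a dict with "color" (400x640x3 uint8, blue, green, red), "mtx" (3x3 intrinsics, pixels), "position" and "rotation" of the camera in the world. Camera axes: x right, y down, z forward; pixel columns grow to the right and rows downward; lengths in m; the calibration is good to about 2 mm. A picture is of the moment at which its call begins. There is no depth.
- manip.close_job(): hands the job in; it is judged then, once.
The state is a dict: "clock": time; "q": joint angles; "joint_vel": joint speeds; "effort": joint torques, N m; "tool_pos": TCP position; "ee_rot": TCP orientation; "wrist_force": force on the tool from outside, world axes, zero at the start; "wrist_torque": the same for the moment, N m; "opening": finger opening in m; "grasp_force": force on a finger pad.
Only numpy, scipy, OpenCV 4.12 (cv2) and the standard library are available. Lean on these libraries where they do the work, as an engineer would, in place of code of your own. Each camera call takes 0.05 s, during which the arm holds its last target. There are 200 camera calls.

TASK

The white roof cover of the purple monorail car is not clipped down: press around its rim, section by section, with the fingertips until all six sections (two on each long side, one at each end) have clicked shut and lie level. Leave the car standing about where it is, do not lift or tip it, and do not disturb the fuel depot, the glass dome or the signal lamp.

Things in the scene. Friction and masses are not known exactly. Their poses are not given: they have to be found in the camera images.
- car: purple plastic toy monorail car, about 0.9 kg, standing loose and level on the table; 290 long x 104 wide x 77 mm high with the cover shut. Origin: centre of its underside, on the table; x along the car to the nose, y to its left, z up. It does not tip when pressed straight down on a roof section.
- cover_mid (a point): centre of the top of the white plastic snap-fit roof cover (236 x 98 mm), 75 mm above the table. The cover has a fixed middle strip, 148 x 30 mm, and around it six stiff rim sections, each 5 mm thick and 31 mm from hinged inner edge to free outer edge; the four side sections are 70 mm long, the two end sections 86 mm.
- left_front (a joint): rim section on the left side, front half: angle in rad, 0 = open (outer edge 6 mm up), 0.2 = snapped shut and level. Tight fit: pressed at its point it moves down under about 8 N and stays where it is left, so press it right down to its firm stop at 0.2. May start up to half-way down. Pressing a shut section does no harm.
- left_front_top (a point): point on top of that section, half-way along it and 23 mm out from its hinged inner edge (9 mm in from the outer edge): the place to press. Moves with the section; 77 mm above the table when shut, about 81.5 mm when open.
- left_rear (a joint): rim section on the left side, rear half: angle in rad, 0 = open (outer edge 6 mm up), 0.2 = snapped shut and level. Tight fit: pressed at its point it moves down under about 8 N and stays where it is left, so press it right down to its firm stop at 0.2. May start up to half-way down. Pressing a shut section does no harm.
- left_rear_top (a point): point on top of that section, half-way along it and 23 mm out from its hinged inner edge (9 mm in from the outer edge): the place to press. Moves with the section; 77 mm above the table when shut, about 81.5 mm when open.
- right_front (a joint): rim section on the right side, front half: angle in rad, 0 = open (outer edge 6 mm up), 0.2 = snapped shut and level. Tight fit: pressed at its point it moves down under about 8 N and stays where it is left, so press it right down to its firm stop at 0.2. May start up to half-way down. Pressing a shut section does no harm.
- right_front_top (a point): point on top of that section, half-way along it and 23 mm out from its hinged inner edge (9 mm in from the outer edge): the place to press. Moves with the section; 77 mm above the table when shut, about 81.5 mm when open.
- right_rear (a joint): rim section on the right side, rear half: angle in rad, 0 = open (outer edge 6 mm up), 0.2 = snapped shut and level. Tight fit: pressed at its point it moves down under about 8 N and stays where it is left, so press it right down to its firm stop at 0.2. May start up to half-way down. Pressing a shut section does no harm.
- right_rear_top (a point): point on top of that section, half-way along it and 23 mm out from its hinged inner edge (9 mm in from the outer edge): the place to press. Moves with the section; 77 mm above the table when shut, about 81.5 mm when open.
- nose (a joint): rim section on the nose end (+x of the car): angle in rad, 0 = open (outer edge 6 mm up), 0.2 = snapped shut and level. Tight fit: pressed at its point it moves down under about 8 N and stays where it is left, so press it right down to its firm stop at 0.2. May start up to half-way down. Pressing a shut section does no harm.
- nose_top (a point): point on top of that section, half-way along it and 23 mm out from its hinged inner edge (9 mm in from the outer edge): the place to press. Moves with the section; 77 mm above the table when shut, about 81.5 mm when open.
- tail (a joint): rim section on the tail end (-x of the car): angle in rad, 0 = open (outer edge 6 mm up), 0.2 = snapped shut and level. Tight fit: pressed at its point it moves down under about 8 N and stays where it is left, so press it right down to its firm stop at 0.2. May start up to half-way down. Pressing a shut section does no harm.
- tail_top (a point): point on top of that section, half-way along it and 23 mm out from its hinged inner edge (9 mm in from the outer edge): the place to press. Moves with the section; 77 mm above the table when shut, about 81.5 mm when open.
- depot: bystander: wooden fuel depot, loose, 75 x 110 x 64 mm high, origin centre of underside
- dome: bystander: solid clear glass dome with a small knob, loose, 90 mm across, 87 mm high, origin centre of underside
- lamp: bystander: stainless steel signal lamp, loose, base 52 mm across, 107 mm high, origin centre of underside

How it is judged:
By the outcome, as a careful person would: the job done as asked, in the order asked, and still so for the second after the job is handed in, with the robot touching nothing.
It also fails if it takes over 45 s, if anything falls off the work surface, if the arm or the gripper's body presses on something with over 40 N, if the wrist force passes 120 N, or if a joint passes its speed limit or range.

## Working session

There is one attempt and no reset: what is moved stays moved. The work goes in short steps, Python scripts to look and compute and a shell command to move; the robot and the scene stay as the last step left them, time stands still between calls to the robot, and variables do not carry over. Pictures are saved under pics/ and viewed, at most 10 in all, crops included, and the job is handed in when it is done.

```bash
mkdir -p pics; cat > h.py <<'E'
import numpy as np, cv2
from workcell import manip
def ray(im,u,v,z):
    d=np.array(im["rotation"])@np.linalg.inv(np.array(im["mtx"]))@np.array([u,v,1.0])
    p=np.array(im["position"]); return p+d*(z-p[2])/d[2]
def proj(im,P):
    c=np.array(im["rotation"]).T@(np.array(P)-np.array(im["position"])); q=np.array(im["mtx"])@c; return q[:2]/q[2]
E
python3 - <<'E'
from h import *
for n in("top","scene"):
    im=manip.get_image(n); cv2.imwrite(f"pics/{n}0.png",im["color"]); print(n,im["position"],im["mtx"])
s=manip.read_state(); print(s)
E
```

```text
top [0.44807347 0.13194542 0.91331656] [[378.64075422   0.         330.78105242]
 [  0.         378.64075422 193.04817436]
 [  0.           0.           1.        ]]
scene [ 0.86000912 -0.29343501  0.89570342] [[450.45903603   0.         318.40349214]
 [  0.         450.45903603 196.37102807]
 [  0.           0.           1.        ]]
{'clock': 0.1, 'q': array([-1.35696541e+00,  1.50974967e-01,  1.43792518e+00, -1.36499700e-05,
        1.55378348e+00, -1.33991668e-01]), 'joint_vel': array([-0.00182003, -0.00101703, -0.00119717,  0.00217845,  0.00211965,
       -0.00063742]), 'effort': array([ 4.54937617e-03, -7.14383483e+01, -5.71794462e+01, -1.76453441e-04,
        7.20571348e-03,  2.20158159e-05]), 'tool_pos': array([ 0.19592816, -0.54037493,  0.23073443]), 'ee_rot': array([-3.14050963e+00, -1.32219645e-04,  3.47822750e-01]), 'wrist_force': array([-0.54966803, -0.67330075, -0.40905262]), 'wrist_torque': array([ 0.04690342, -0.00872878, -0.01354461]), 'grasp_force': 0.0, 'opening': 0.08535913426259761}
```

View pics/top0.png

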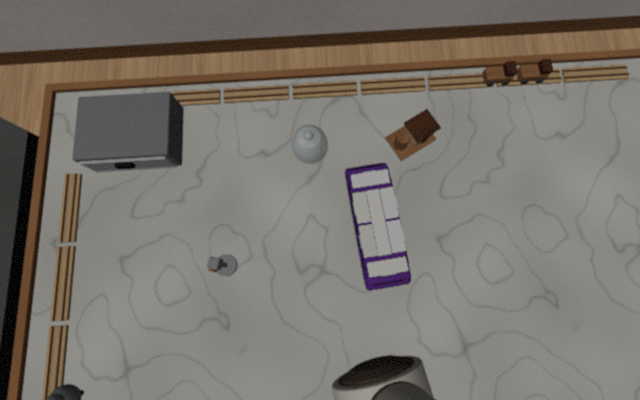

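View pics/scene0.png

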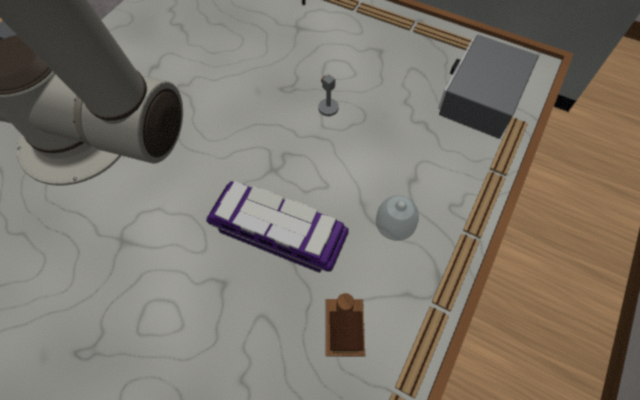

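The top view shows the purple car at about (378,226), nearly along the image's vertical. The dome is at (310,145), the depot at (413,135) and the lamp at (225,265). The scene view shows the same layout, with the end panels separated from the side panels by purple bands. Next I'll measure the white panels.

```bash
python3 - <<'E'
from h import *
out=[]
for n,box in(("top",(335,150,425,300)),("scene",(195,170,360,280))):
    im=manip.get_image(n); c=im["color"]; x0,y0,x1,y1=box
    hsv=cv2.cvtColor(c,cv2.COLOR_BGR2HSV)
    pur=((hsv[...,0]>120)&(hsv[...,0]<150)&(hsv[...,1]>90)).astype(np.uint8)
    m=np.zeros_like(pur); m[y0:y1,x0:x1]=pur[y0:y1,x0:x1]
    hull=cv2.convexHull(cv2.findNonZero(m)); H=cv2.fillConvexPoly(np.zeros_like(m),hull,1)
    g=c.min(2); w=((hsv[...,1]<60)&(H>0)).astype(np.uint8)
    w=cv2.morphologyEx(w,cv2.MORPH_OPEN,np.ones((2,2),np.uint8))
    k,l,st,ce=cv2.connectedComponentsWithStats(w,connectivity=4)
    print(n,[ (int(s[4]),*np.round(p,1)) for s,p in zip(st[1:],ce[1:]) if s[4]>15])
    for nm,mm,z in(("white",w,.075),("purple hull",H,.06)):
        r=cv2.minAreaRect(cv2.findNonZero(mm))
        P=np.array([ray(im,*p,z)[:2] for p in cv2.boxPoints(r)])
        e=P-np.roll(P,1,0); print(nm,P.mean(0).round(4),np.linalg.norm(e,axis=1).round(3),np.degrees(np.arctan2(e[:,1],e[:,0])).round(1))
    out.append(cv2.resize(c[y0:y1,x0:x1],None,fx=4.2 if n=="scene" else 3.9,fy=4.2 if n=="scene" else 3.9,interpolation=cv2.INTER_CUBIC))
cv2.imwrite("pics/ctop.png",out[0]);cv2.imwrite("pics/cscene.png",out[1])
E
```

```text
top [(577, np.float64(371.0), np.float64(179.2)), (2799, np.float64(378.7), np.float64(223.1)), (656, np.float64(388.6), np.float64(267.7))]Traceback (most recent call last):
  File "<stdin>", line 15, in <module>
  File "h.py", line 5, in ray
    p=np.array(im["position"]); return p+d*(z-p[2])/d[2]
                                                    ~^^^
IndexError: invalid index to scalar variable.
```

```bash
cat > h.py <<'E'
import numpy as np, cv2
from scipy.spatial.transform import Rotation
from workcell import manip
def rot(im): return Rotation.from_euler("xyz",im["rotation"]).as_matrix()
def ray(im,u,v,z):
    d=rot(im)@np.linalg.inv(im["mtx"])@np.array([u,v,1.0])
    p=np.array(im["position"]); return p+d*(z-p[2])/d[2]
def proj(im,P):
    c=rot(im).T@(np.array(P)-np.array(im["position"])); q=im["mtx"]@c; return q[:2]/q[2]
E
cat > meas.py <<'E'
from h import *
out=[]
for n,box in(("top",(335,150,425,300)),("scene",(195,170,360,280))):
    im=manip.get_image(n); c=im["color"]; x0,y0,x1,y1=box
    print(n,im["rotation"],"robot base px",proj(im,[0,0,0]))
    hsv=cv2.cvtColor(c,cv2.COLOR_BGR2HSV)
    pur=((hsv[...,0]>120)&(hsv[...,0]<150)&(hsv[...,1]>90)).astype(np.uint8)
    m=np.zeros_like(pur); m[y0:y1,x0:x1]=pur[y0:y1,x0:x1]
    hull=cv2.convexHull(cv2.findNonZero(m)); H=cv2.fillConvexPoly(np.zeros_like(m),hull,1)
    w=((hsv[...,1]<60)&(H>0)).astype(np.uint8)
    w=cv2.morphologyEx(w,cv2.MORPH_OPEN,np.ones((2,2),np.uint8))
    k,l,st,ce=cv2.connectedComponentsWithStats(w,connectivity=4)
    for s,p in zip(st[1:],ce[1:]):
        if s[4]>15: print(int(s[4]),p.round(1),ray(im,*p,.077).round(4)[:2])
    for nm,mm,z in(("white",w,.078),("purple hull",H,.06)):
        r=cv2.minAreaRect(cv2.findNonZero(mm))
        P=np.array([ray(im,*p,z)[:2] for p in cv2.boxPoints(r)])
        e=P-np.roll(P,1,0); print(nm,P.mean(0).round(4),np.linalg.norm(e,axis=1).round(3),np.degrees(np.arctan2(e[:,1],e[:,0])).round(1))
    out.append(cv2.resize(c[y0:y1,x0:x1],None,fx=3.9,fy=3.9,interpolation=cv2.INTER_CUBIC))
cv2.imwrite("pics/ctop.png",out[0]);cv2.imwrite("pics/cscene.png",out[1])
E
python3 meas.py
```

```text
top [-2.90855217e+00  1.85467567e-03 -1.63569247e+00] robot base px [408.91863273 499.77305945]
572 [371.2 179.1] [0.6729 0.0263]
2800 [378.7 223.1] [0.5705 0.0186]
657 [388.5 267.7] [0.472  0.0066]
white [0.572  0.0201] [0.237 0.102 0.239 0.095] [   7.2  -81.4 -174.3   97.8]
purple hull [0.5722 0.02  ] [0.281 0.11  0.283 0.102] [   5.9  -82.8 -175.7   96.4]
scene [-2.62978     0.0115689   0.50361372] robot base px [ 75.76732388 138.33416901]
614 [231.5 201.7] [0.4773 0.0077]
2915 [275.5 219.5] [0.5792 0.0162]
654 [321.  235.9] [0.6778 0.0285]
white [0.5843 0.0078] [0.247 0.119 0.262 0.111] [-174.   105.1    4.5  -82.3]
purple hull [0.5778 0.0141] [0.281 0.127 0.299 0.117] [-174.1  105.5    4.4  -82.8]
```

View pics/ctop.png

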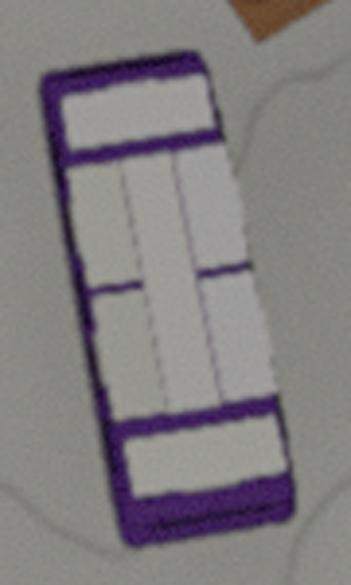

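View pics/cscene.png

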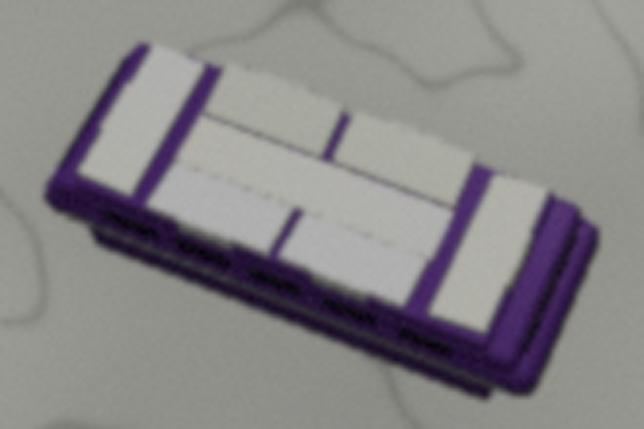

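The far end panel is centred at about (141,115) in the top crop and the near one at (208,455). The two views agree to about 5 mm, so I use their mean: centre ≈ (0.5745, 0.0173), yaw ≈ 5.75°. I'll move above the near end first.

```bash
python3 -m pendant '[[0.441,-0.422,0.08,14.2,0],[0.441,-0.422,0.08,14.2,0],[0.441,-0.422,0.08,14.2,0],[0.441,-0.422,0.08,14.2,0],[0.441,-0.422,0.08,14.2,0],[0.441,-0.422,0.08,14.2,0],[0.441,-0.422,0.08,14.2,0],[0.441,-0.422,0.08,14.2,0],[0.441,-0.422,0.08,14.2,0],[0.441,-0.422,0.08,14.2,0],[0.441,-0.422,0.08,14.2,0],[0.441,-0.422,0.08,14.2,0]]'
cat > w.py <<'E'
from h import *
s=manip.read_state(); p=np.array(s["tool_pos"]); y=s["ee_rot"][2]
print("t",s["clock"],"tcp",p.round(4),"rpy",np.round(s["ee_rot"],4),"F",np.round(s["wrist_force"],1),"open",round(s["opening"],4))
C=np.array([.5745,.0173]); a=np.radians(5.75); u=np.array([np.cos(a),np.sin(a)]); v=np.array([-u[1],u[0]])
tx=np.array([np.cos(y),np.sin(y)]); ty=np.array([np.sin(y),-np.cos(y)])
for n,i,j in(("near",-.108,0),("far",.108,0),("LF",.038,.04),("LR",-.038,.04),("RF",.038,-.04),("RR",-.038,-.04)):
    d=C+i*u+j*v-p[:2]; print(n,"tool dx,dy",(d@tx).round(4),(d@ty).round(4))
E
python3 w.py
```

```text
clock: 1.25
tool_pos: [0.4162, -0.0943, 0.1664]
ee_rot: [3.141, -0.001, 0.1]
wrist_force: [1.3, -1.3, 0.9]
opening: -0.0001
grasp_force: 0.0
t 1.25 tcp [ 0.4162 -0.0943  0.1664] rpy [ 3.1413e+00 -7.0000e-04  9.9800e-02] F [ 1.3 -1.3  0.9] open -0.0001
near tool dx,dy 0.0606 -0.0952
far tool dx,dy 0.2766 -0.0953
LF tool dx,dy 0.2066 -0.1353
LR tool dx,dy 0.1306 -0.1352
RF tool dx,dy 0.2067 -0.0553
RR tool dx,dy 0.1307 -0.0552
```

```bash
python3 -m pendant '[[0.061,-0.095,0.03,0,0],[0.061,-0.095,0.05,0,0],[0.061,-0.095,0.07,0,0],[0.061,-0.095,0.07,0,0],[0.061,-0.095,0.07,0,0]]'
python3 w.py; python3 - <<'E'
from h import *
o=[]
for n,(x0,y0,x1,y1) in(("top",(335,150,435,300)),("scene",(175,150,355,270))):
    im=manip.get_image(n); c=im["color"]; p=manip.read_state()["tool_pos"]; t=proj(im,p); print(n,t)
    q=cv2.resize(c[y0:y1,x0:x1],None,fx=4,fy=4,interpolation=cv2.INTER_CUBIC)
    cv2.circle(q,tuple(int(k) for k in (t-[x0,y0])*4),3,(0,0,255),-1)
    cv2.imwrite(f"pics/hov_{n}.png",q)
E
```

```text
clock: 1.67
tool_pos: [0.4662, 0.0061, 0.0939]
ee_rot: [-3.14, 0.004, 0.103]
wrist_force: [-0.3, -0.6, -0.4]
opening: 0.0003
grasp_force: 0.0
t 1.6667 tcp [0.4662 0.0061 0.0939] rpy [-3.1402  0.0041  0.1028] F [-0.3 -0.6 -0.4] open 0.0003
near tool dx,dy 0.0009 -0.0003
far tool dx,dy 0.2169 0.0003
LF tool dx,dy 0.147 -0.0399
LR tool dx,dy 0.071 -0.0401
RF tool dx,dy 0.1468 0.0401
RR tool dx,dy 0.0708 0.0399
top [390.8483733  269.96559237]
scene [224.55506403 196.34141124]
```

View pics/hov_scene.png

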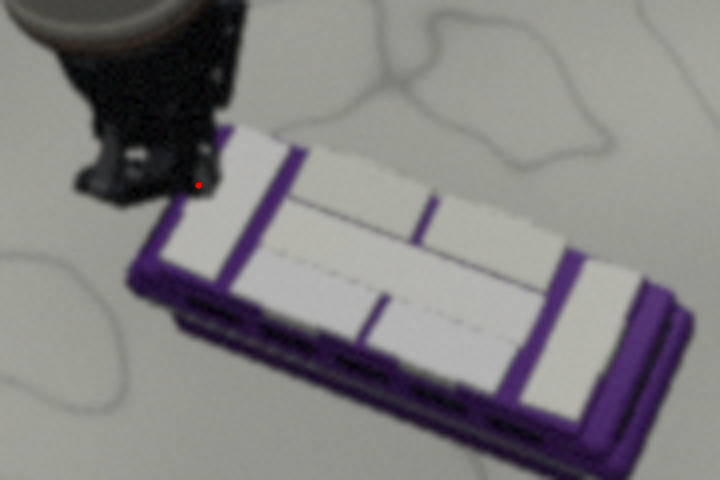

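View pics/hov_top.png

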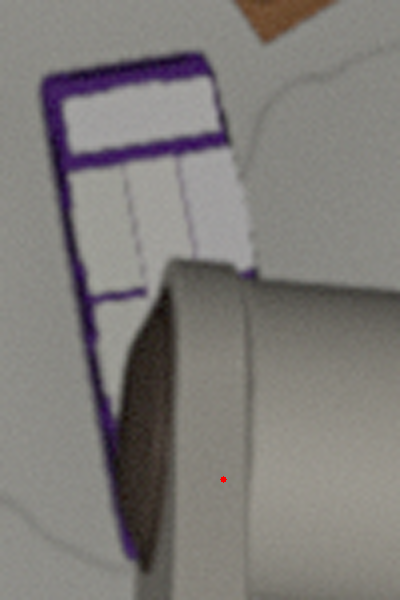

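The scene crop shows the dark fingertips near (75–220, 190), but the projected TCP is at (198,185). I'll check how the tool's axes project there before pressing.

```bash
python3 - <<'E'
from h import *
im=manip.get_image("scene"); s=manip.read_state(); p=np.array(s["tool_pos"]); R=Rotation.from_euler("xyz",s["ee_rot"]).as_matrix()
for n,d in(("tcp",(0,0,0)),("x+20",(.02,0,0)),("y+20",(0,.02,0)),("up40",(0,0,-.04)),("up73",(0,0,-.073)),("up150",(0,0,-.15)),("b1",(.04,.04,-.073)),("b2",(-.04,.04,-.073)),("b3",(.04,-.04,-.073)),("b4",(-.04,-.04,-.073))):
    print(n,((proj(im,p+R@np.array(d))-[175,150])*4).round())
g=im["color"][150:270,175:355].max(2); 
d=(g<60)
print([(r+0,[int(k) for k in np.flatnonzero(d[r])[[0,-1]]],int(d[r].sum())) for r in range(20,56,3) if d[r].any()])
E
```

```text
tcp [198. 186.]
x+20 [232. 199.]
y+20 [179. 218.]
up40 [182. 146.]
up73 [168. 110.]
up150 [131.  18.]
b1 [201. 207.]
b2 [ 51. 149.]
b3 [282.  72.]
b4 [137.  19.]
[(20, [18, 57], 40), (23, [20, 56], 37), (26, [23, 55], 33), (29, [23, 52], 30), (32, [23, 53], 31), (35, [25, 53], 29), (38, [25, 53], 22), (41, [24, 53], 30), (44, [19, 53], 35), (47, [19, 51], 33), (50, [27, 34], 8)]
```

The left blob matches the bulging knuckle about 60 mm above the tip, and the tip itself is at the projected TCP. So the aim is good, and I'll press the near end.

```bash
python3 -m pendant '[[0,0,0.008,0,0],[0,0,0.012,0,0],[0,0,0.014,0,0],[0,0,0.016,0,0],[0,0,0.017,0,0],[0,0,0.017,0,0]]'
```

```text
clock: 2.32
tool_pos: [0.4669, 0.0039, 0.0795]
ee_rot: [3.141, 0.0, 0.1]
wrist_force: [-1.5, -1.2, 2.5]
opening: -0.0001
grasp_force: 1.2
```

```bash
python3 -m pendant '[[0,0,0.001,0,0],[0,0,0.002,0,0],[0,0,0.002,0,0]]';  python3 -m pendant '[[0,0,0.001,0,0],[0,0,0.002,0,0],[0,0,0.002,0,0]]'
```

```text
clock: 2.57
tool_pos: [0.467, 0.0041, 0.0776]
ee_rot: [3.141, -0.0, 0.1]
wrist_force: [-1.4, -1.9, 3.7]
opening: 0.0
grasp_force: 2.0
clock: 2.82
tool_pos: [0.4671, 0.004, 0.0766]
ee_rot: [3.141, -0.0, 0.1]
wrist_force: [-10.2, -1.2, 22.2]
opening: 0.0
grasp_force: 10.7
```

```bash
python3 -m pendant '[[0,0,0.001,0,0],[0,0,0.0015,0,0],[0,0,0.0015,0,0]]'
```

```text
clock: 3.07
tool_pos: [0.4672, 0.004, 0.0762]
ee_rot: [3.141, -0.001, 0.1]
wrist_force: [-20.6, -1.6, 43.0]
opening: 0.0
grasp_force: 21.4
```

```bash
python3 -m pendant '[[0,0,-0.022,0,0],[0,0,-0.022,0,0],[0,0,-0.022,0,0]]'; python3 w.py; python3 meas.py
```

```text
clock: 3.32
tool_pos: [0.4676, 0.0042, 0.0968]
ee_rot: [3.141, -0.002, 0.1]
wrist_force: [0.0, 0.3, -0.2]
opening: 0.0001
grasp_force: 0.0
t 3.3167 tcp [0.4676 0.0042 0.0968] rpy [ 3.1412e+00 -2.1000e-03  9.9800e-02] F [ 0.   0.3 -0.2] open 0.0001
near tool dx,dy -0.0004 -0.0024
far tool dx,dy 0.2156 -0.0025
LF tool dx,dy 0.1456 -0.0424
LR tool dx,dy 0.0696 -0.0424
RF tool dx,dy 0.1457 0.0376
RR tool dx,dy 0.0697 0.0376
top [-2.90855217e+00  1.85467567e-03 -1.63569247e+00] robot base px [408.91863273 499.77305945]
576 [371.  179.1] [0.6729 0.0266]
2197 [376.1 217.9] [0.5826 0.0232]
white [0.5847 0.0212] [0.213 0.1   0.214 0.094] [   6.   -82.6 -175.5   96.8]
purple hull [0.5734 0.0213] [0.278 0.107 0.28  0.099] [   5.7  -83.  -175.8   96.2]
scene [-2.62978     0.0115689   0.50361372] robot base px [ 75.76732388 138.33416901]
3963 [266.7 213.4] [0.556  0.0195]
428 [208.9 196.2] [ 0.428  -0.0041]
659 [321.1 235.8] [0.6778 0.0287]
white [0.5491 0.0102] [0.313 0.133 0.335 0.121] [-174.   107.1    4.3  -82.3]
purple hull [0.5442 0.0135] [0.345 0.138 0.369 0.124] [-176.5  104.9    1.7  -85. ]
```

```bash
python3 -m pendant '[[0.035,-0.021,0,0,0],[0.07,-0.042,0,0,0],[0.07,-0.042,0.004,0,0],[0.07,-0.042,0.010,0,0],[0.07,-0.042,0.013,0,0],[0.07,-0.042,0.015,0,0],[0.07,-0.042,0.017,0,0],[0.07,-0.042,0.019,0,0],[0.07,-0.042,0.020,0,0],[0.07,-0.042,0.0205,0,0],[0.07,-0.042,0.0205,0,0]]'
```

```text
clock: 4.33
tool_pos: [0.5321, 0.0529, 0.0767]
ee_rot: [-3.141, -0.001, 0.099]
wrist_force: [-6.4, 4.7, 21.9]
opening: 0.0003
grasp_force: 11.0
```

```bash
python3 -m pendant '[[0,0,0.0005,0,0],[0,0,0.001,0,0],[0,0,0.001,0,0]]'; python3 -m pendant '[[0,0,-0.022,0,0],[0,0,-0.022,0,0],[0.038,0.001,-0.022,0,0],[0.077,0.001,-0.022,0,0],[0.077,0.001,-0.014,0,0],[0.077,0.001,-0.009,0,0],[0.077,0.001,-0.006,0,0],[0.077,0.001,-0.004,0,0],[0.077,0.001,-0.002,0,0],[0.077,0.001,-0.001,0,0],[0.077,0.001,0,0,0],[0.077,0.001,0,0,0]]'
```

```text
clock: 4.58
tool_pos: [0.5322, 0.0529, 0.0765]
ee_rot: [-3.141, -0.002, 0.099]
wrist_force: [-11.3, 5.6, 34.3]
opening: 0.0001
grasp_force: 16.9
clock: 5.58
tool_pos: [0.6086, 0.0598, 0.0766]
ee_rot: [-3.141, -0.002, 0.1]
wrist_force: [-6.8, 4.0, 22.9]
opening: -0.0
grasp_force: 11.3
```

```bash
python3 -m pendant '[[0,0,0.0005,0,0],[0,0,0.001,0,0],[0,0,0.001,0,0]]'; python3 -m pendant '[[0,0,-0.022,0,0],[0,0,-0.022,0,0],[0.035,0.02,-0.022,0,0],[0.07,0.039,-0.022,0,0],[0.07,0.039,-0.014,0,0],[0.07,0.039,-0.009,0,0],[0.07,0.039,-0.006,0,0],[0.07,0.039,-0.004,0,0],[0.07,0.039,-0.002,0,0],[0.07,0.039,-0.001,0,0],[0.07,0.039,0,0,0],[0.07,0.039,0,0,0]]'
```

```text
clock: 5.83
tool_pos: [0.6087, 0.0599, 0.0765]
ee_rot: [-3.141, -0.003, 0.1]
wrist_force: [-11.9, 3.6, 32.6]
opening: 0.0001
grasp_force: 16.6
clock: 6.83
tool_pos: [0.6823, 0.0279, 0.0766]
ee_rot: [3.14, -0.003, 0.1]
wrist_force: [-6.0, -3.7, 25.3]
opening: 0.0
grasp_force: 12.4
```

```bash
python3 -m pendant '[[0,0,0.0005,0,0],[0,0,0.001,0,0],[0,0,0.001,0,0]]'; python3 -m pendant '[[0,0,-0.022,0,0],[0,0,-0.022,0,0],[-0.035,0.02,-0.022,0,0],[-0.07,0.04,-0.022,0,0],[-0.07,0.04,-0.014,0,0],[-0.07,0.04,-0.009,0,0],[-0.07,0.04,-0.006,0,0],[-0.07,0.04,-0.004,0,0],[-0.07,0.04,-0.002,0,0],[-0.07,0.04,-0.001,0,0],[-0.07,0.04,0,0,0],[-0.07,0.04,0,0,0]]'
```

```text
clock: 7.08
tool_pos: [0.6824, 0.0279, 0.0764]
ee_rot: [3.14, -0.004, 0.1]
wrist_force: [-10.1, -3.3, 33.9]
opening: -0.0002
grasp_force: 16.9
clock: 8.08
tool_pos: [0.6175, -0.0187, 0.0759]
ee_rot: [3.14, -0.002, 0.101]
wrist_force: [-21.8, -4.6, 46.2]
opening: 0.0003
grasp_force: 23.1
```

```bash
python3 -m pendant '[[0,0,0.0005,0,0],[0,0,0.001,0,0],[0,0,0.001,0,0]]'; python3 -m pendant '[[0,0,-0.022,0,0],[0,0,-0.022,0,0],[-0.038,0,-0.022,0,0],[-0.076,0,-0.022,0,0],[-0.076,0,-0.014,0,0],[-0.076,0,-0.009,0,0],[-0.076,0,-0.006,0,0],[-0.076,0,-0.004,0,0],[-0.076,0,-0.002,0,0],[-0.076,0,-0.001,0,0],[-0.076,0,0,0,0],[-0.076,0,0,0,0]]'
```

```text
clock: 8.33
tool_pos: [0.6176, -0.0187, 0.0757]
ee_rot: [3.14, -0.002, 0.101]
wrist_force: [-26.3, -4.6, 56.8]
opening: 0.0
grasp_force: 28.1
clock: 9.33
tool_pos: [0.5426, -0.0262, 0.0753]
ee_rot: [3.141, -0.001, 0.101]
wrist_force: [-32.5, 1.4, 67.6]
opening: 0.0
grasp_force: 33.8
```

```bash
python3 -m pendant '[[0,0,-0.02,0,0],[0,0,-0.06,0,0],[0,0.02,-0.1,0,0],[-0.1,0.3,-0.12,0,0],[-0.1,0.3,-0.12,0,0],[-0.1,0.3,-0.12,0,0],[-0.1,0.3,-0.12,0,0],[-0.1,0.3,-0.12,0,0],[-0.1,0.3,-0.12,0,0],[-0.1,0.3,-0.12,0,0],[-0.1,0.3,-0.12,0,0],[-0.1,0.3,-0.12,0,0]]'; python3 meas.py; python3 - <<'E'
import cv2,numpy as np
a=cv2.imread("pics/ctop.png");b=cv2.imread("pics/cscene.png")
b=cv2.resize(b,(440,int(b.shape[0]*440/b.shape[1])))
o=np.zeros((max(a.shape[0],b.shape[0]),a.shape[1]+440,3),np.uint8);o[:a.shape[0],:a.shape[1]]=a;o[:b.shape[0],a.shape[1]:]=b
cv2.imwrite("pics/after.png",o)
E
```

```text
clock: 10.33
tool_pos: [0.4721, -0.3378, 0.1907]
ee_rot: [-3.141, 0.0, 0.097]
wrist_force: [0.7, 0.2, -0.0]
opening: -0.0001
grasp_force: 0.0
top [-2.90855217e+00  1.85467567e-03 -1.63569247e+00] robot base px [408.91863273 499.77305945]
566 [370.8 179.1] [0.673 0.027]
2826 [378.5 223.3] [0.5703 0.019 ]
646 [388.2 267.9] [0.4717 0.0071]
white [0.5721 0.0208] [0.237 0.103 0.239 0.097] [   7.3  -81.4 -174.3   97.8]
purple hull [0.572  0.0197] [0.281 0.11  0.282 0.102] [   5.7  -83.  -175.9   96.2]
scene [-2.62978     0.0115689   0.50361372] robot base px [ 75.76732388 138.33416901]
595 [231.6 201.8] [0.4776 0.0075]
2979 [275.6 220.2] [0.5801 0.0149]
677 [321.4 236.4] [0.6789 0.0277]
white [0.5848 0.0086] [0.246 0.118 0.262 0.11 ] [-174.5  104.6    4.   -82.7]
purple hull [0.5781 0.0135] [0.28  0.126 0.299 0.117] [-174.1  105.5    4.4  -82.8]
```

View pics/after.png

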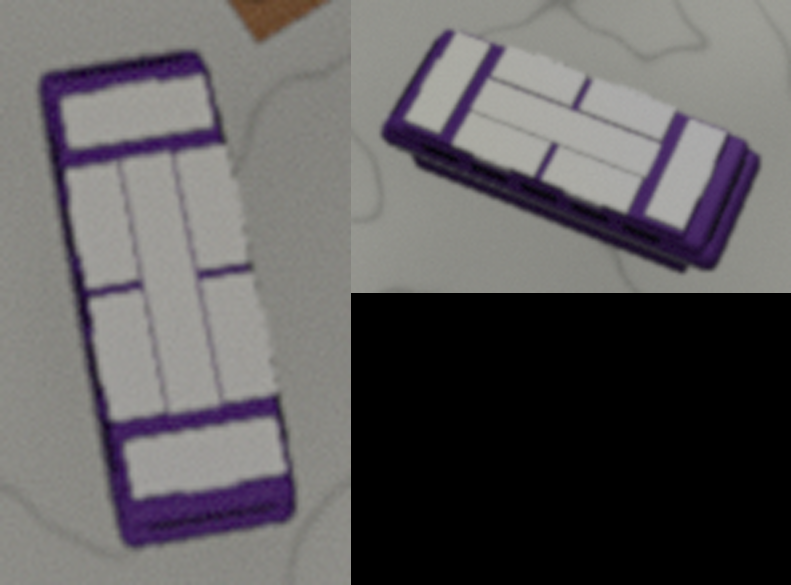

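All six panels now show the same shade as the middle strip in both views, and the car has not moved. I'll compare the shades numerically before handing in.

```bash
python3 - <<'E'
from h import *
C=np.array([.5745,.0173]); a=np.radians(5.75); u=np.array([np.cos(a),np.sin(a)]); v=np.array([-u[1],u[0]])
I={n:(manip.get_image(n),cv2.imread(f"pics/{n}0.png")) for n in("top","scene")}
for n,i,j in(("mid",0,0),("near",-.101,0),("far",.101,0),("LF",.038,.033),("LR",-.038,.033),("RF",.038,-.033),("RR",-.038,-.033)):
    r=[]
    for im,b in I.values():
        x,y=proj(im,[*(C+i*u+j*v),.077]).round().astype(int)
        r+=[c[y-3:y+4,x-3:x+4].mean((0,1)).round(1).tolist() for c in(b,im["color"])]
    print(n,r)
E
```

```text
mid [[151.5, 155.8, 156.9], [151.7, 155.9, 156.9], [170.6, 175.2, 175.6], [165.9, 170.4, 170.6]]
near [[148.6, 154.6, 155.0], [152.8, 155.7, 157.0], [171.0, 174.9, 175.3], [162.8, 170.1, 169.9]]
far [[154.4, 155.8, 157.0], [150.9, 155.9, 157.2], [168.1, 175.2, 174.9], [168.6, 170.3, 170.7]]
LF [[146.3, 152.6, 153.0], [151.7, 155.9, 157.1], [162.5, 170.7, 169.7], [168.8, 170.4, 170.8]]
LR [[143.4, 149.3, 149.9], [152.4, 155.8, 157.1], [159.7, 168.2, 167.1], [165.3, 170.1, 170.5]]
RF [[155.6, 155.8, 157.2], [151.3, 156.0, 157.0], [174.3, 174.6, 174.9], [165.7, 170.4, 170.8]]
RR [[155.6, 155.6, 157.0], [151.5, 155.6, 157.0], [174.1, 174.4, 174.7], [163.4, 170.1, 170.4]]
```

All the panels have the same shade as the fixed strip, so they lie level. Handing in.

```bash
python3 -c "
from workcell import manip; print(manip.close_job())"
```

```text
the job is handed in; nothing more can be done
None
```

All six roof sections were pressed to their firm stops and lie level in both camera views, with the car where it stood; the job was handed in after about 10 s of robot time, well inside the 45 s limit.

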